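# Take the sprung tweezers out of the vise and hold them at the marked tip gap

## Task

The large sprung tweezers are clamped by their closed end in the little vise: slide the vise's jaw open, lift the tweezers out by their two thumb pads and hold them level, at least 10 cm higher than they lay. Squeeze them to the marked tip gap of 12 mm, never letting the tips meet, and finish still holding them up with that gap steady. Leave the flask, the bottle and the beaker alone.

Things in the scene. Friction and masses are not known exactly. Their poses are not given: they have to be found in the camera images.
- vise: Small grey vise fixed to the trolley. Origin: on the trolley surface under the middle of the bed between the jaws; z up, +x towards the tweezers' tips, +y the way the sliding jaw opens. Base 86 x 150 mm, 14 mm high. Jaws span x -30 to +30 mm. Bed 22 mm wide, top z = 45 mm. Fixed jaw on the -y side: plain face at y = -11 mm, top z = 62 mm.
- tip_rest (a point): Middle of the top edge of the rest under the tweezers' legs: a wall 50 mm wide, 10 mm thick, at vise x = 118 mm, z = 45 mm. A 36 mm wide, 10 mm high arm joins it to the vise base; between vise x = 45 and 110 mm nothing but the tweezers is above that arm.
- jaw (a joint): Sliding jaw, in m: 0 closed on the tweezers' heel (it starts within 2 mm of that), 0.040 fully open; it counts as open above 0.025. It slides along vise +y with about 3 N of friction and stays where left. Its lip, 60 to 67.5 mm above the trolley, hangs 6 mm over the heel when closed.
- jaw_tab (a point): Centre of the top edge of the upright grip tab on the sliding jaw: a dark steel plate 12 mm thick along the slide (vise y), 32 mm wide along vise x, standing 30 mm up from the jaw (z = 67.5 to 97.5 mm). Pinch it from above. Moves with the jaw.
- tweezers: Steel sprung tweezers, 160 mm long, 0.07 to 0.12 kg, lying level, heel on the vise bed, legs on the tip rest. Origin: the legs' pivot, at the underside (45 mm above the trolley at the start); z up, +x to the tips (along vise x, shifted up to 4 mm). Heel 40 x 22 x 14 mm, x -28 to +12 mm. The two legs, 10 mm high, 4 mm thick, spring apart sideways and move symmetrically.
- tip_left (a point): Inner face of the left (+y) leg's tip, 130 mm from the tweezers' origin. The tip gap is the distance to tip_right: 26 mm when free, 12 mm at the mark. The mark is a small steel ring on the thin cross pin at tweezers x = 48 mm; it touches the right leg's inner face when the tip gap is 12 mm.
- tip_right (a point): Inner face of the right (-y) leg's tip.
- thumb_left (a point): Middle of the outer face of the left leg's ribbed dark thumb pad: 30 mm long, centre at tweezers x = 78 mm, 16 mm high (42 to 58 mm above the trolley at the start). Across both pads: 38 mm when free, 29.6 mm at the 12 mm tip gap; the gap changes 1.67 mm for each mm across the pads. Spring force on each pad: 2.3 N as it starts to move, 8.5 N at the mark.
- thumb_right (a point): Middle of the outer face of the right (-y) leg's thumb pad, its mirror image. Squeeze the two pads towards each other along tweezers y. The tweezers' centre of mass lies near tweezers x = 72 mm, so they balance when gripped at the pads' middle.
- flask: Bystander: conical glass flask, 78 mm wide, 135 mm tall; origin at its foot.
- reagent: Bystander: white bottle with a screw cap, 58 mm wide, 123 mm tall; origin at its foot.
- beaker_glass: Bystander: glass beaker, 72 mm wide, 90 mm tall; origin at its foot.

How it is judged:
On the way, in this order (a step that is already met when the one before it is completed fails the run):
1. the sliding jaw is open by more than 25 mm while the tweezers lie in the vise (value of joint jaw above 0.025 m and height (world z) of tweezers below 0.06 m), for 0.2 s.
2. the tweezers are lifted out of the vise (height (world z) of tweezers above 0.1 m and contact force between tweezers and vise below 0.05 N and contact force between the fingers and tweezers above 1 N), for 0.2 s.
At the end, for the whole second after the job is handed in: The tweezers are held by the fingers alone, their origin more than 130 mm above the trolley (85 mm higher than they lay), within 20 degrees of level and still, with a tip gap of 12 mm +- 3 mm through the last second; the vise jaw is open by more than 25 mm (height (world z) of tweezers above 0.13 m and distance between tip_left and tip_right between 0.009 and 0.015 m and angle between tweezers's own z axis and vertical below 0.35 rad and contact force between the fingers and tweezers above 2 N and contact force between tweezers and vise below 0.05 N and linear speed of tweezers below 0.03 m/s and angular speed of tweezers below 0.3 rad/s and value of joint jaw above 0.025 m); the arm keeps its last pose, push and grip.
It fails at once if the tips meet (gap under 3 mm) (distance between tip_left and tip_right below 0.003 m).
It fails at once if the tweezers fall off the vise (height (world z) of tweezers below 0.03 m).
It fails at once if the flask, bottle or beaker is pushed away or tipped (distance of any of flask, reagent, beaker_glass from where it was at the start of the episode above 0.03 m or angle between any of flask, reagent, beaker_glass's own z axis and vertical above 0.4 rad).
It also fails if it takes over 48 s, if anything falls off the work surface, if the arm or the gripper's body presses on something with over 40 N, if the wrist force passes 120 N, or if a joint passes its speed limit or range.

## Robot

A 7-joint arm with a two-finger parallel gripper is mounted at the origin on a cart in front of the work surface, level with it; the furniture and walls round the work are solid. World frame = base frame: x ahead of the robot, y to its left, z up, the work surface at z = 0. Lengths are in m, angles in rad, forces in N, time in s.
With the tool pointing down it reaches from about 0.425 to 0.875 m from the base axis. Payload 9.9 kg.
Tool frame: the origin (TCP) lies midway between the tips of the shut fingers; the grasp point (between the pads) lies 19 mm behind it; z points along the fingers, y is the direction in which the jaws open and shut (so a half turn about z gives the same grasp; the last joint's range is limited). The gripper opens to 85 mm and grips with 20 to 120 N. Pads are 22 mm wide; open, the fingers measure 114 mm over their backs; the gripper's body (76 mm by 85 mm) begins 54 mm behind the grasp point. The pads swing forward as they close: fully open they stand 13 mm farther back than shut.
Start: joints at [1.035, 0.576, 0.025, 1.437, -0.015, 1.129, -0.057], TCP at [0.295, -0.607, 0.196] pointing down, gripper open.
Joint ranges: [-2.76, 2.76], [-0.34, 2.15], [-1.52, 1.57], [0.19, 2.46], [-1.09, 4.23], [0.17, 1.99], [-2.82, 2.82]. Speed limits (rad/s): [2.22, 2.22, 3.01, 3.01, 3.14, 3.14, 3.14].

## Interface

Orientations are given as a unit quaternion [x, y, z, w].
In Python, from plant import ctrl gives the robot as it stands.
- The arm moves only by the tool jog_arm, never from a script. Its arguments are lists of equal length, an entry for each row: "travel": the shift along the tool's x, y, z in m, a list of three; "turn": the turn, a rotation vector about the tool's x, y, z in degrees, a list of three; "grip": the finger opening in m, from 0 to 0.0854. In form: {"travel": [[x, y, z], ...], "turn": [[wx, wy, wz], ...], "grip": [grip, ...]}. A call has 1 to 20 rows; each row is the pose to reach, as a shift and turn from the pose commanded when the call began, along the tool's axes at that moment; what a row does not reach only later rows make up. A row lasts 1/10 s, in which the tool goes at most 50 mm and 8.59 degrees, less where a joint would pass 70% of its speed; a pose out of reach is approached as far as the arm can. A call with a gripper value outside its range is refused whole. The fingers move at their own pace and stop on an object; the grip force is fixed at half the most. Time passes only in rows, so rows that repeat a pose let the fingers close. It gives the time, the measured TCP pose, the force and the opening at its end, in the units of the state.
- ctrl.get_obs(): the state, without advancing time (a new reading comes with each control period).
- ctrl.read_camera(name): name is "scene" or "top" or "wrist"; returns the picture (384x512x3 uint8, blue, green, red); there is no depth.
- ctrl.get_calibration(name): a dict with "intrinsics" (3x3 intrinsics, pixels), "distortion" ([k1, k2, p1, p2, k3] as OpenCV has them; the pictures are not rectified), "extrinsics" (4x4, takes a point from camera to world coordinates). Camera axes: x right, y down, z forward; pixel columns grow to the right and rows downward; lengths in m; the calibration is good to about 2 mm. A picture is of the moment at which its call begins: read the wrist's pose just before it. get_calibration takes no time and is no camera call; for the wrist camera it gives the pose at the moment of the call.
- ctrl.close_job(): hands the job in, once; it reports no verdict.
The state is a dict: "t": time; "joint_positions": joint angles; "qd": joint speeds; "effort": joint torques, N m; "position": TCP position; "ee_rot": TCP orientation; "ft_force": force on the tool from outside, world axes, zero at the start; "ft_torque": the same for the moment, N m; "finger_gap": finger opening in m.
Only numpy, scipy, OpenCV 4.12 (cv2) and the standard library are available. Lean on these libraries where they do the work, as an engineer would, in place of code of your own. Each camera call takes 0.05 s, during which the arm holds its last target.

## Working session

There is one attempt and no reset: what is moved stays moved. The work goes in short steps, Python scripts to look and compute and a tool call to move; the robot and the scene stay as the last step left them, time stands still between calls to the robot, and variables do not carry over. Pictures are saved under pics/ and viewed, and the job is handed in when it is done.

Besides the shell and the picture viewer there is one more tool, called by a JSON object that holds its "name" and its "arguments", one argument or row to a line. jog_arm: Moves the arm, as the interface text tells. Its arguments: {"type":"object","properties":{"travel":{"type":"array"},"turn":{"type":"array"},"grip":{"type":"array"}},"required":["travel","turn","grip"]}

```bash
ls; mkdir -p pics
python3 - <<'E'
from plant import ctrl
import cv2
o=ctrl.get_obs();print(o)
for n in ["scene","top","wrist"]:
    im=ctrl.read_camera(n);cv2.imwrite(f"pics/{n}0.png",im)
    c=ctrl.get_calibration(n);print(n,c)
E
```

```text
pics
{'t': 0.0, 'joint_positions': array([ 1.0351903 ,  0.57653029,  0.02482353,  1.43791677, -0.01499348,
        1.12898885, -0.05648982]), 'qd': array([-0.00133657,  0.0020473 ,  0.00059368,  0.00106621, -0.0016806 ,
       -0.00057115,  0.0002715 ]), 'effort': array([-4.36361333e-04, -7.65751219e+01,  2.24997483e+00, -2.85961622e+01,
        1.51116319e-02,  1.28428280e-02,  2.85375444e-05]), 'position': array([ 0.29448655, -0.60680408,  0.19544037]), 'ee_rot': array([ 9.74584715e-01,  2.24017733e-01, -2.25268924e-04, -7.98328092e-04]), 'ft_force': array([-0.85186436,  0.42168965, -0.46934953]), 'ft_torque': array([ 0.03409242,  0.04206676, -0.05878669]), 'finger_gap': 0.08577168532579214}
scene {'intrinsics': array([[379.66412916,   0.        , 249.07277481],
       [  0.        , 379.66412916, 192.73642793],
       [  0.        ,   0.        ,   1.        ]]), 'distortion': array([-0.02924535,  0.        ,  0.        ,  0.        ,  0.        ]), 'extrinsics': array([[-0.72804599, -0.33732882,  0.59679   ,  0.05412795],
       [-0.68519631,  0.38516663, -0.618185  ,  0.41178115
[... 558 characters left out ...]
9571573,  0.93118586],
       [ 0.        ,  0.        ,  0.        ,  1.        ]])}
wrist {'intrinsics': array([[335.50217506,   0.        , 260.44746746],
       [  0.        , 335.50217506, 195.51321342],
       [  0.        ,   0.        ,   1.        ]]), 'distortion': array([0.02471964, 0.        , 0.        , 0.        , 0.        ]), 'extrinsics': array([[ 4.36256880e-01, -8.60777089e-01, -2.62188361e-01,
         3.61422880e-01],
       [-8.99821994e-01, -4.17508028e-01, -1.26520454e-01,
        -5.74251634e-01],
       [-5.59837684e-04,  2.91118273e-01, -9.56686907e-01,
         3.72366924e-01],
       [ 0.00000000e+00,  0.00000000e+00,  0.00000000e+00,
         1.00000000e+00]])}
```

View pics/scene0.png

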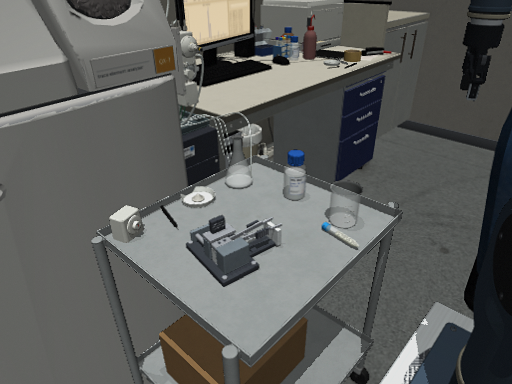

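View pics/top0.png

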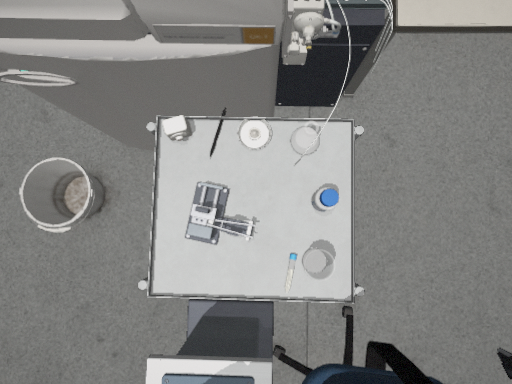

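View pics/wrist0.png

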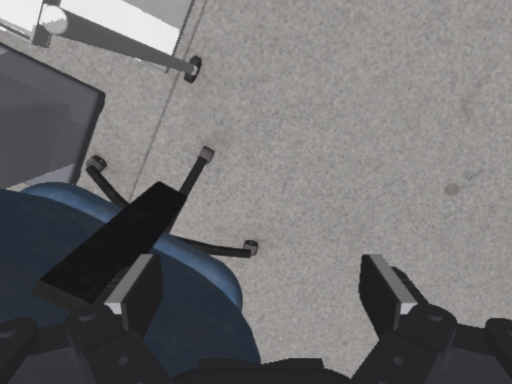

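The top view shows the vise near (207,213). The tweezers point right (world −y) to about (255,230), and the jaw tab is near (204,209), opening upward in the image. I'll enlarge both views.

Run:
```python
import cv2
im=cv2.imread("pics/top0.png")[170:255,175:275];cv2.imwrite("pics/topz.png",cv2.resize(im,None,fx=7,fy=7,interpolation=cv2.INTER_CUBIC))
im=cv2.imread("pics/scene0.png")[200:290,180:295];cv2.imwrite("pics/scenez.png",cv2.resize(im,None,fx=6,fy=6,interpolation=cv2.INTER_CUBIC))
```

```text
(no output)
```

View pics/topz.png

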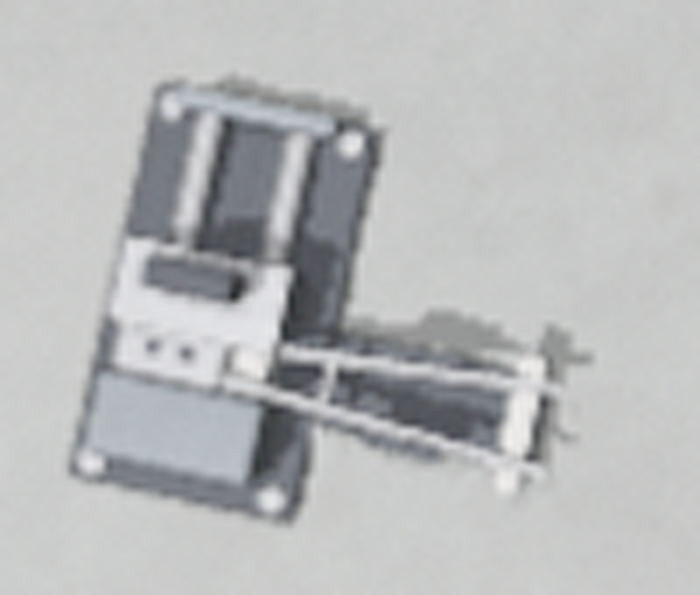

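View pics/scenez.png

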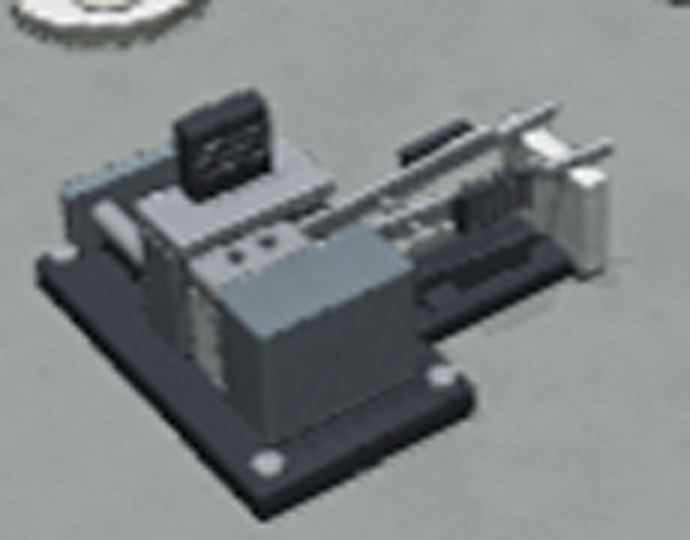

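```bash
cat > h.py <<'E'
import numpy as np,cv2
from plant import ctrl
from scipy.spatial.transform import Rotation as R
def ray(cal,px):
    K,D,T=cal["intrinsics"],cal["distortion"],cal["extrinsics"]
    u=cv2.undistortPoints(np.array(px,float).reshape(-1,1,2),K,D).reshape(-1,2)
    d=np.c_[u,np.ones(len(u))]@T[:3,:3].T
    return T[:3,3],d
def onz(cal,px,z):
    o,d=ray(cal,px); return o+d*((z-o[2])/d[:,2])[:,None]
def proj(cal,P):
    T=np.linalg.inv(cal["extrinsics"]);P=np.array(P,float).reshape(-1,3)
    return cv2.projectPoints(P,cv2.Rodrigues(T[:3,:3])[0],T[:3,3],cal["intrinsics"],cal["distortion"])[0].reshape(-1,2)
def toolrel(P):
    "world pt -> tool frame"
    o=ctrl.get_obs();return R.from_quat(o["ee_rot"]).inv().apply(np.array(P)-o["position"])
E
python3 - <<'E'
from h import *
c=ctrl.get_calibration("top")
z=lambda p:np.array(p)/7+[175-.43,170-.43]
b=onz(c,z([(160,82),(383,128),(295,523),(70,478)]),.014)
print(b.round(4),b.mean(0).round(4))
for i in range(4):print(np.linalg.norm(b[i]-b[(i+1)%4]).round(4),np.degrees(np.arctan2(*(b[(i+1)%4]-b[i])[[1,0]])).round(1))
t=onz(c,z([(147,252),(245,278),(238,303),(143,283)]),.0975);print(t.round(4),t.mean(0))
l=onz(c,z([(562,385),(547,474)]),.052);print(l.round(4))
o=ctrl.get_obs();print(R.from_quat(o["ee_rot"]).as_matrix().round(3))
for n,p in dict(flask=(306,150),bott=(328,200),beak=(318,268)).items():print(n,onz(c,[p],.05).round(3))
E
```

```text
[[ 0.6019  0.0446  0.014 ]
 [ 0.5866 -0.0394  0.014 ]
 [ 0.4402 -0.0116  0.014 ]
 [ 0.4545  0.072   0.014 ]] [0.5208 0.0164 0.014 ]
0.0854 -100.4
0.149 169.3
0.0848 80.3
0.15 -10.5
[[ 5.350e-01  3.090e-02  9.750e-02]
 [ 5.270e-01 -2.600e-03  9.750e-02]
 [ 5.185e-01 -5.000e-04  9.750e-02]
 [ 5.245e-01  3.180e-02  9.750e-02]] [0.52623543 0.01491545 0.0975    ]
[[ 0.4934 -0.1093  0.052 ]
 [ 0.4621 -0.1048  0.052 ]]
[[ 0.9    0.437 -0.001]
 [ 0.437 -0.9    0.001]
 [-0.    -0.001 -1.   ]]
flask [[ 0.683 -0.233  0.05 ]]
bott [[ 0.559 -0.289  0.05 ]]
beak [[ 0.392 -0.266  0.05 ]]
```

Run:
```python
from h import *
print(toolrel([0.50,-0.02,0.26]).round(3))
```

```text
[ 0.441 -0.438 -0.064]
```

{"name": "jog_arm", "arguments": {
  "travel": [
    [0.03,-0.03,-0.064],
    [0.06,-0.06,-0.064],
    [0.09,-0.09,-0.064],
    [0.12,-0.12,-0.064],
    [0.15,-0.15,-0.064],
    [0.18,-0.18,-0.064],
    [0.21,-0.21,-0.064],
    [0.24,-0.24,-0.064],
    [0.27,-0.27,-0.064],
    [0.3,-0.3,-0.064],
    [0.33,-0.33,-0.064],
    [0.36,-0.36,-0.064],
    [0.39,-0.39,-0.064],
    [0.42,-0.42,-0.064],
    [0.441,-0.438,-0.064],
    [0.441,-0.438,-0.064],
    [0.441,-0.438,-0.064],
    [0.441,-0.438,-0.064]
  ],
  "turn": [
    [0,0,-4],
    [0,0,-8],
    [0,0,-12],
    [0,0,-16],
    [0,0,-20],
    [0,0,-24],
    [0,0,-28],
    [0,0,-32],
    [0,0,-36],
    [0,0,-40],
    [0,0,-44],
    [0,0,-48],
    [0,0,-52],
    [0,0,-53.7],
    [0,0,-53.7],
    [0,0,-53.7],
    [0,0,-53.7],
    [0,0,-53.7]
  ],
  "grip": [0.085,0.085,0.085,0.085,0.085,0.085,0.085,0.085,0.085,0.085,0.085,0.085,0.085,0.085,0.085,0.085,0.085,0.085]
}}

```text
t: 1.95
position: [0.4997, -0.022, 0.2601]
ee_rot: [0.769, 0.639, -0.0, 0.0]
ft_force: [-0.2, 0.3, 0.7]
finger_gap: 0.0849
```

Run:
```python
from h import *
o=ctrl.get_obs();print(o["t"],o["position"],o["joint_positions"],o["finger_gap"]);print(R.from_quat(o["ee_rot"]).as_matrix().round(3))
c=ctrl.get_calibration("wrist");im=ctrl.read_camera("wrist");cv2.imwrite("pics/w1.png",im)
import pickle;pickle.dump(c,open("w1.pkl","wb"))
cv2.imwrite("pics/w1z.png",cv2.resize(im,(768,576),interpolation=cv2.INTER_CUBIC))
```

```text
1.95 [ 0.49974971 -0.02203193  0.26010161] [ 0.25686376  0.2751801  -0.40310981  1.77544211  0.1196124   1.11569953
 -0.36885437] 0.08488675682271954
[[ 0.182  0.983 -0.001]
 [ 0.983 -0.182 -0.001]
 [-0.001 -0.001 -1.   ]]
```

View pics/w1z.png

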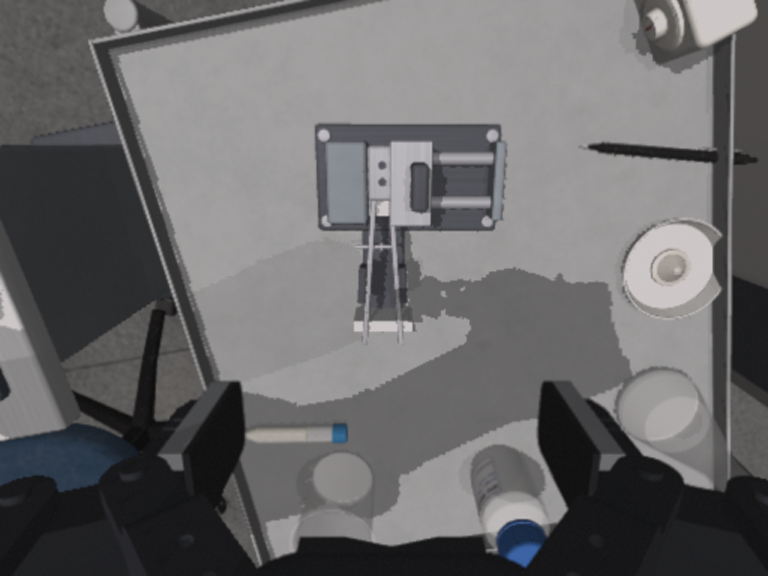

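The wrist view shows the vise squarely aligned, with its base from (317,125) to (500,230), the tab near (420,187) and the tips near (366,341) and (401,341). I'll zoom in to measure.

Run:
```python
import cv2
im=cv2.imread("pics/w1.png")[78:233,205:345];cv2.imwrite("pics/w1c.png",cv2.resize(im,None,fx=3.8,fy=3.8,interpolation=cv2.INTER_CUBIC))
im=cv2.imread("pics/w1.png")[125:233,225:290];cv2.imwrite("pics/w1d.png",cv2.resize(im,None,fx=5.5,fy=5.5,interpolation=cv2.INTER_CUBIC))
```

```text
(no output)
```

View pics/w1c.png

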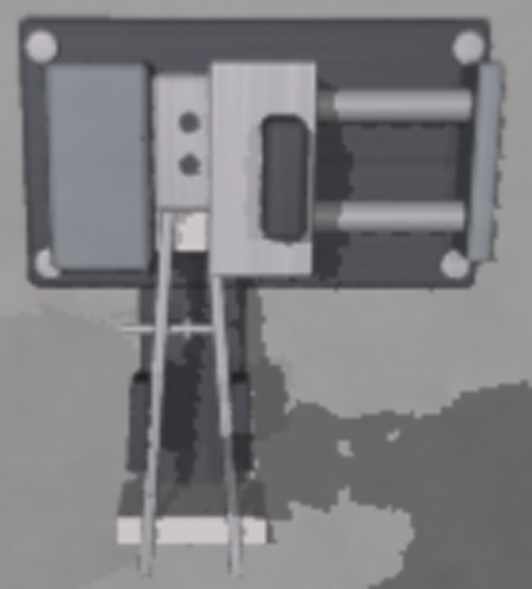

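View pics/w1d.png

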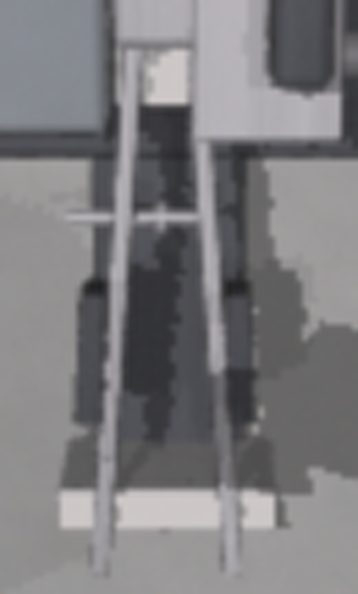

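Run:
```python
from h import *
import pickle
c=pickle.load(open("w1.pkl","rb"))
print(c["extrinsics"][:3,3])
zc=lambda p:np.array(p,float)/3.8+[205-.37,78-.37]
zd=lambda p:np.array(p,float)/5.5+[225-.4,125-.4]
b=onz(c,zc([(21,17),(490,17),(474,288),(28,288)]),.014)
print(b.round(4),b.mean(0).round(4))
for i in range(4):print(np.linalg.norm(b[i]-b[(i+1)%4]).round(4),np.degrees(np.arctan2(*(b[(i+1)%4]-b[i])[[1,0]])).round(1))
ctr=b.mean(0)[:2]
th=np.radians(-10.4);Y=np.array([np.cos(th),np.sin(th)]);X=np.array([Y[1],-Y[0]])
def V(n,p,z):
    q=onz(c,p,z)
    for r in q:print(n,r[:2].round(4),"vise xy rel base centre",((r[:2]-ctr)@X).round(4),((r[:2]-ctr)@Y).round(4))
V("tab",zc([(262,115),(308,115),(308,242),(262,242)]),.0975)
V("tip",zd([(100,574),(232,574)]),.055)
V("restmid",zc([(117,517),(268,517),(268,543),(117,543)]),.045)
V("fixjaw",zc([(152,66),(152,268),(48,66),(52,268)]),.062)
V("pads",zd([(78,290),(76,425),(250,290),(254,425)]),.058)
V("jawtop",zc([(211,62),(315,62),(313,275),(211,275)]),.0675)
```

```text
[0.51346039 0.05151097 0.43677018]
[[ 0.4567  0.0742  0.014 ]
 [ 0.6011  0.0473  0.014 ]
 [ 0.5858 -0.0367  0.014 ]
 [ 0.4396 -0.0094  0.014 ]] [0.5208 0.0189 0.014 ]
0.1469 -10.6
0.0853 -100.3
0.1488 169.5
0.0854 78.4
tab [0.5234 0.0353] vise xy rel base centre -0.0166 -0.0004
tab [0.5351 0.0331] vise xy rel base centre -0.0166 0.0115
tab [0.5299 0.001 ] vise xy rel base centre 0.0159 0.0121
tab [0.5179 0.0032] vise xy rel base centre 0.0159 -0.0001
tip [ 0.4629 -0.1015] vise xy rel base centre 0.1288 -0.0352
tip [ 0.4919 -0.1068] vise xy rel base centre 0.1288 -0.0058
restmid [ 0.4567 -0.0837] vise xy rel base centre 0.1125 -0.0446
restmid [ 0.5051 -0.0927] vise xy rel base centre 0.1126 0.0047
restmid [ 0.5036 -0.1017] vise xy rel base centre 0.1217 0.0048
restmid [ 0.4548 -0.0926] vise xy rel base centre 0.1216 -0.0448
fixjaw [0.4964 0.0523] vise xy rel base centre -0.0285 -0.0301
fixjaw [ 0.4852 -0.0034] vise xy rel base centre 0.0283 -0.031
fixjaw [0.4676 0.0576] vise xy rel base centre -0.0285 -0.0593
fixjaw [0.4562 0.002 ] vise xy rel base centre 0.0283 -0.0605
pads [ 0.4715 -0.036 ] vise xy rel base centre 0.0629 -0.0386
pads [ 0.4651 -0.0653] vise xy rel base centre 0.0928 -0.0396
pads [ 0.5072 -0.0426] vise xy rel base centre 0.0629 -0.0022
pads [ 0.5029 -0.0723] vise xy rel base centre 0.0929 -0.0012
jawtop [0.5129 0.0504] vise xy rel base centre -0.0296 -0.0135
jawtop [0.5412 0.0451] vise xy rel base centre -0.0295 0.0153
jawtop [ 0.5312 -0.0131] vise xy rel base centre 0.0296 0.016
jawtop [ 0.5021 -0.0077] vise xy rel base centre 0.0295 -0.0136
```

Run:
```python
from h import *
print(toolrel([.5266,.0182,.076]).round(4))
```

```text
[0.0447 0.019  0.1842]
```

{"name": "jog_arm", "arguments": {
  "travel": [
    [0.03,0.013,0.02],
    [0.0445,0.019,0.06],
    [0.0445,0.019,0.095],
    [0.0445,0.019,0.12],
    [0.0445,0.019,0.14],
    [0.0445,0.019,0.155],
    [0.0445,0.019,0.17],
    [0.0445,0.019,0.18],
    [0.0445,0.019,0.183],
    [0.0445,0.019,0.183],
    [0.0445,0.019,0.183]
  ],
  "turn": [
    [0,0,0],
    [0,0,0],
    [0,0,0],
    [0,0,0],
    [0,0,0],
    [0,0,0],
    [0,0,0],
    [0,0,0],
    [0,0,0],
    [0,0,0],
    [0,0,0]
  ],
  "grip": [0.05,0.05,0.05,0.05,0.05,0.05,0.05,0.05,0.05,0.05,0.05]
}}

```text
t: 3.1
position: [0.5273, 0.0195, 0.0779]
ee_rot: [0.768, 0.64, 0.0, 0.0]
ft_force: [0.2, 0.4, -0.7]
finger_gap: 0.0497
```

Run:
```python
from h import *
im=ctrl.read_camera("wrist");cv2.imwrite("pics/w2.png",im)
s=ctrl.read_camera("scene")[180:300,160:310];cv2.imwrite("pics/s2.png",cv2.resize(s,None,fx=5,fy=5,interpolation=cv2.INTER_CUBIC))
o=ctrl.get_obs();print(o["t"],o["position"],o["ft_force"],o["finger_gap"])
```

```text
3.2 [0.52740899 0.01963048 0.07797484] [-0.17279506  0.3654357   1.18850294] 0.05033361469254227
```

View pics/w2.png

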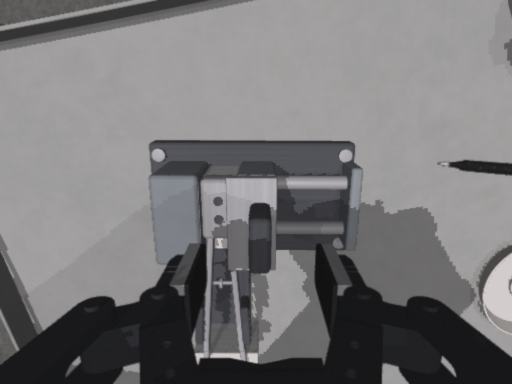

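View pics/s2.png

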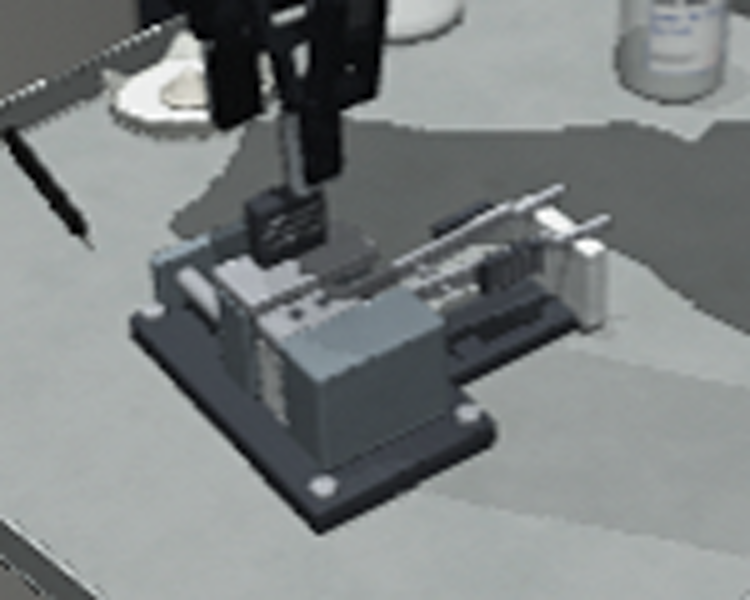

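Run:
```python
from h import *
o=ctrl.get_obs();M=R.from_quat(o["ee_rot"]).as_matrix();p=o["position"]
for cam,f in(("scene",lambda q:(q-[160,180])*5),("wrist",lambda q:q)):
    c=ctrl.get_calibration(cam)
    for n,v in dict(L=[0,.025,-.006],Rr=[0,-.025,-.006],TCP=[0,0,0]).items():
        print(cam,n,f(proj(c,p+M@np.array(v))).round(0))
    print("tab top",f(proj(c,[[.5234,.0353,.0975],[.5351,.0331,.0975],[.5299,.001,.0975],[.5179,.0032,.0975]])).round(0).tolist())
```

```text
scene L [[243. 193.]]
scene Rr [[311. 252.]]
scene TCP [[277. 234.]]
tab top [[251.0, 215.0], [235.0, 201.0], [304.0, 171.0], [321.0, 185.0]]
wrist L [[306. 235.]]
wrist Rr [[215. 235.]]
wrist TCP [[260. 230.]]
tab top [[247.0, 219.0], [271.0, 219.0], [272.0, 276.0], [248.0, 276.0]]
```

Run:
```python
from h import *
s=ctrl.read_camera("scene")[100:250,150:300];cv2.imwrite("pics/s3.png",cv2.resize(s,None,fx=4,fy=4,interpolation=cv2.INTER_LINEAR)*1)
s=np.clip(s.astype(float)*2.5+20,0,255).astype('uint8');cv2.imwrite("pics/s3b.png",cv2.resize(s,None,fx=4,fy=4,interpolation=cv2.INTER_LINEAR))
w=cv2.imread("pics/w2.png")[150:384,120:400];w=np.clip(w.astype(float)*2.2+15,0,255).astype('uint8');cv2.imwrite("pics/w2b.png",cv2.resize(w,None,fx=2.5,fy=2.5))
```

```text
(no output)
```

View pics/s3b.png

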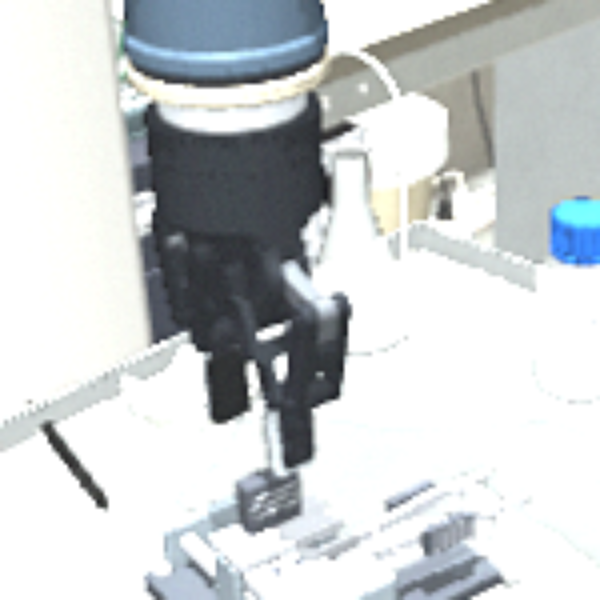

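View pics/w2b.png

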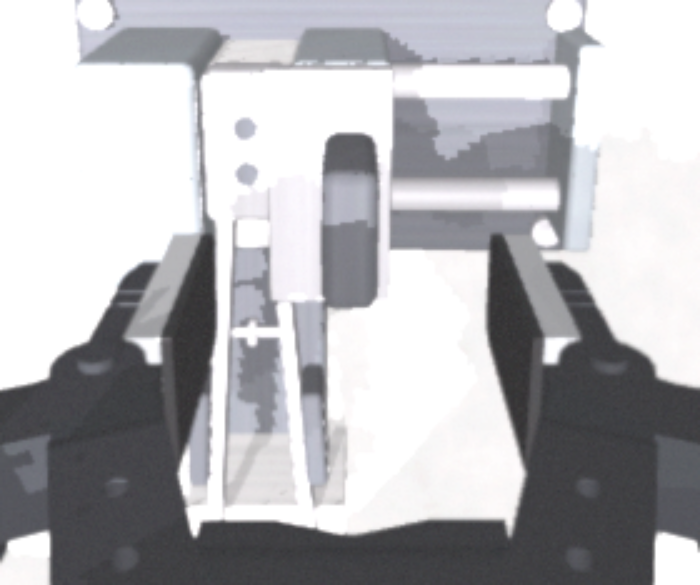

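Run:
```python
from h import *
o=ctrl.get_obs();M=R.from_quat(o["ee_rot"]).as_matrix();p=o["position"]
c=ctrl.get_calibration("scene");w=ctrl.get_calibration("wrist")
for back in(0,.01,.02,.03,.04):
    P=[p+M@np.array([x,y,-back]) for x,y in((.011,-.025),(-.011,-.025),(.011,.025))]
    print(back,(((proj(c,P)-[150,100])*4).round(0)).tolist(),(((proj(w,P)-[120,150])*2.5).round(0)).tolist())
```

```text
0 [[270.0, 540.0], [308.0, 523.0], [217.0, 492.0]] [[239.0, 156.0], [243.0, 246.0], [463.0, 156.0]]
0.01 [[269.0, 523.0], [307.0, 507.0], [215.0, 476.0]] [[233.0, 172.0], [237.0, 266.0], [469.0, 172.0]]
0.02 [[267.0, 506.0], [306.0, 490.0], [214.0, 459.0]] [[227.0, 190.0], [231.0, 288.0], [476.0, 190.0]]
0.03 [[266.0, 489.0], [305.0, 473.0], [212.0, 443.0]] [[219.0, 210.0], [224.0, 313.0], [483.0, 210.0]]
0.04 [[265.0, 471.0], [304.0, 455.0], [210.0, 426.0]] [[211.0, 232.0], [216.0, 341.0], [492.0, 232.0]]
```

Both views put the visible fingertips about 40 mm behind the reported TCP, i.e. above the tab, which doesn't fit the description. Closing here is harmless and will show which is right.

{"name": "jog_arm", "arguments": {
  "travel": [
    [0,0,0],
    [0,0,0],
    [0,0,0],
    [0,0,0],
    [0,0,0],
    [0,0,0]
  ],
  "turn": [
    [0,0,0],
    [0,0,0],
    [0,0,0],
    [0,0,0],
    [0,0,0],
    [0,0,0]
  ],
  "grip": [0.02,0.02,0.02,0.02,0.02,0.02]
}}

```text
t: 3.85
position: [0.527, 0.0197, 0.0773]
ee_rot: [0.768, 0.64, -0.0, -0.0]
ft_force: [-0.4, 0.0, -0.1]
finger_gap: 0.0202
```

Run:
```python
from h import *
o=ctrl.get_obs();print(o["t"],o["position"],o["ft_force"],o["finger_gap"])
w=ctrl.read_camera("wrist")[150:384,120:400];w=np.clip(w.astype(float)*2.2+15,0,255).astype('uint8')
s=ctrl.read_camera("scene")[160:250,170:270];s=np.clip(s.astype(float)*2.,0,255).astype('uint8')
cv2.imwrite("pics/w3s.png",np.hstack([cv2.resize(w,(400,334)),cv2.resize(s,(371,334))]))
```

```text
3.85 [0.52695531 0.01965276 0.07727724] [-0.40628036  0.04291778 -0.0907925 ] 0.020163413913971556
```

View pics/w3s.png

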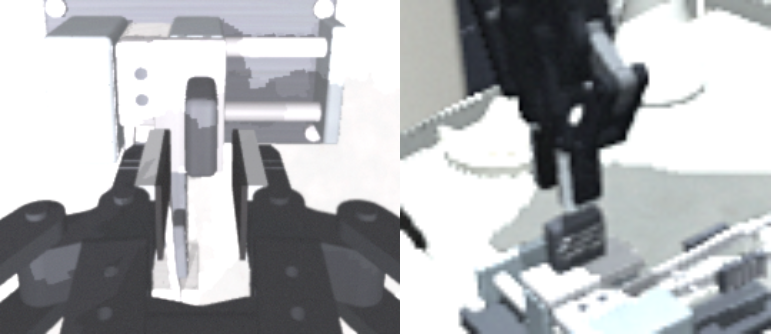

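Confirmed: the fingertips are still above the tab, about 38 mm behind the reported TCP. I'll go by the pictures and descend in guarded steps.

{"name": "jog_arm", "arguments": {
  "travel": [
    [0.0015,-0.001,0],
    [0.0015,-0.001,0.005],
    [0.0015,-0.001,0.01],
    [0.0015,-0.001,0.015],
    [0.0015,-0.001,0.02],
    [0.0015,-0.001,0.025],
    [0.0015,-0.001,0.028],
    [0.0015,-0.001,0.028]
  ],
  "turn": [
    [0,0,0],
    [0,0,0],
    [0,0,0],
    [0,0,0],
    [0,0,0],
    [0,0,0],
    [0,0,0],
    [0,0,0]
  ],
  "grip": [0.04,0.04,0.04,0.04,0.04,0.04,0.04,0.04]
}}

```text
t: 4.75
position: [0.526, 0.0213, 0.0488]
ee_rot: [0.768, 0.64, -0.0, -0.0]
ft_force: [-0.4, -0.3, 0.0]
finger_gap: 0.0401
```

```bash
cat > look.py <<'E'
import sys
from h import *
n=sys.argv[1]
o=ctrl.get_obs();print(o["t"],o["position"],o["ft_force"],o["finger_gap"])
w=ctrl.read_camera("wrist")[80:384,120:400];w=np.clip(w.astype(float)*2.2+15,0,255).astype('uint8')
s=ctrl.read_camera("scene")[160:250,170:290];s=np.clip(s.astype(float)*1.7,0,255).astype('uint8')
cv2.imwrite(f"pics/{n}.png",np.hstack([cv2.resize(w,(368,400)),cv2.resize(s,(430,400))[:,:430]]))
E
python3 look.py a4
```

```text
4.75 [0.52595925 0.02129394 0.04878182] [-0.44570078 -0.31795291  0.03073407] 0.04006290937916889
```

View pics/a4.png

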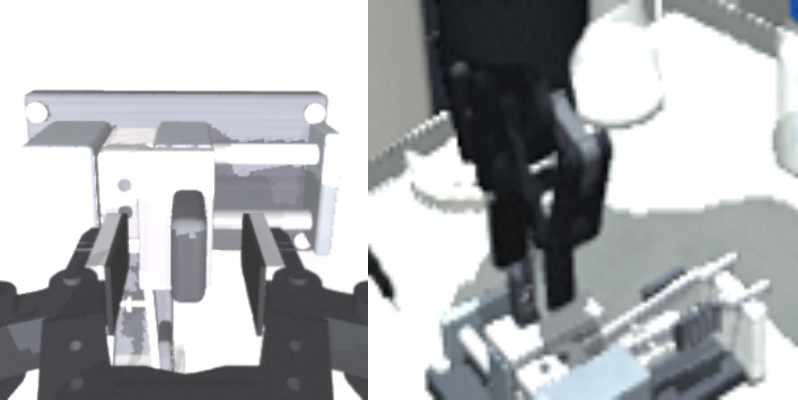

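The fingers now straddle the tab with the fingertips about 10 mm below its top. I'll go 11 mm deeper, recentre and close.

{"name": "jog_arm", "arguments": {
  "travel": [
    [-0.003,0,0.004],
    [-0.003,0,0.008],
    [-0.003,0,0.011],
    [-0.003,0,0.011],
    [-0.003,0,0.011],
    [-0.003,0,0.011],
    [-0.003,0,0.011],
    [-0.003,0,0.011],
    [-0.003,0,0.011]
  ],
  "turn": [
    [0,0,0],
    [0,0,0],
    [0,0,0],
    [0,0,0],
    [0,0,0],
    [0,0,0],
    [0,0,0],
    [0,0,0],
    [0,0,0]
  ],
  "grip": [0.04,0.04,0.04,0.03,0.02,0.014,0.01,0.01,0.01]
}}

```text
t: 5.75
position: [0.5263, 0.0184, 0.0386]
ee_rot: [0.768, 0.64, 0.0, 0.0]
ft_force: [1.7, -0.6, 0.6]
finger_gap: 0.0112
```

```bash
python3 look.py a5
```

```text
5.75 [0.5262905  0.01840788 0.03857935] [ 1.69792233 -0.64741712  0.63249299] 0.01124272053791041
```

View pics/a5.png

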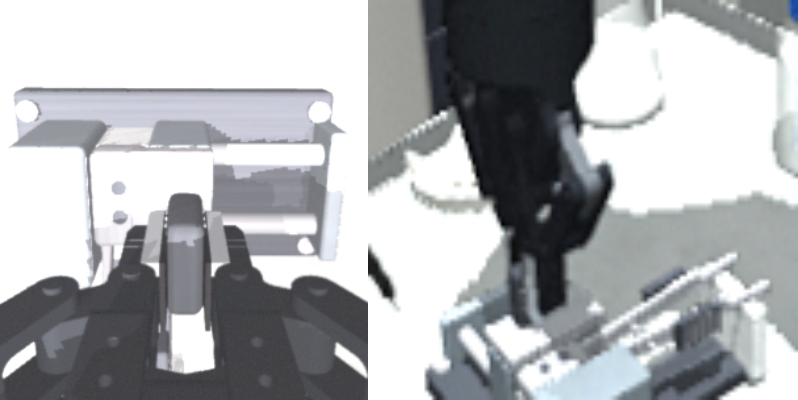

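Gripped on the tab, with the finger opening at 11.2 mm. Now sliding the jaw open along tool +y.

{"name": "jog_arm", "arguments": {
  "travel": [
    [0,0.003,0],
    [0,0.007,0],
    [0,0.011,0],
    [0,0.015,0],
    [0,0.019,0],
    [0,0.023,0],
    [0,0.027,0],
    [0,0.031,0],
    [0,0.034,0],
    [0,0.034,0],
    [0,0.034,0]
  ],
  "turn": [
    [0,0,0],
    [0,0,0],
    [0,0,0],
    [0,0,0],
    [0,0,0],
    [0,0,0],
    [0,0,0],
    [0,0,0],
    [0,0,0],
    [0,0,0],
    [0,0,0]
  ],
  "grip": [0.01,0.01,0.01,0.01,0.01,0.01,0.01,0.01,0.01,0.01,0.01]
}}

```text
t: 6.95
position: [0.5589, 0.0122, 0.0386]
ee_rot: [0.768, 0.64, -0.0, -0.0]
ft_force: [-1.3, -0.6, 6.5]
finger_gap: 0.0111
```

```bash
python3 look.py a6
```

```text
6.95 [0.55891181 0.01221359 0.03855777] [-1.25869811 -0.6076772   6.455665  ] 0.01114596785662491
```

View pics/a6.png

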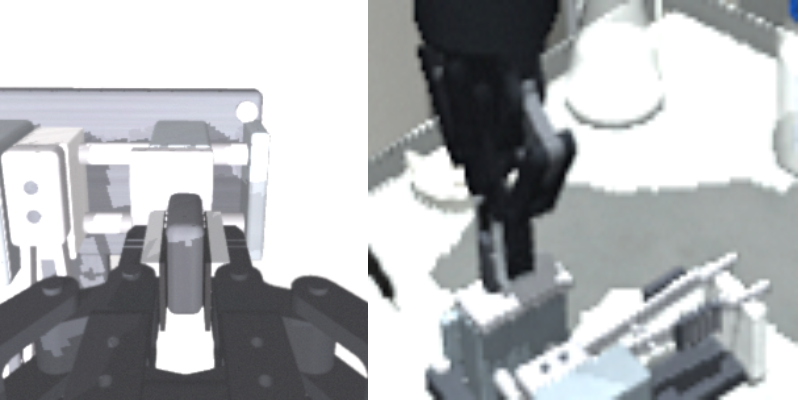

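The jaw is about 33 mm open. Releasing, rising and moving to above the thumb pads for another look.

{"name": "jog_arm", "arguments": {
  "travel": [
    [0,0,0],
    [0,0,0],
    [0,0,0],
    [0,0,0],
    [0,0,-0.02],
    [0,0,-0.05],
    [0,0,-0.09],
    [-0.02,-0.02,-0.12],
    [-0.05,-0.04,-0.12],
    [-0.075,-0.059,-0.12],
    [-0.075,-0.059,-0.12],
    [-0.075,-0.059,-0.12]
  ],
  "turn": [
    [0,0,0],
    [0,0,0],
    [0,0,0],
    [0,0,0],
    [0,0,0],
    [0,0,0],
    [0,0,0],
    [0,0,0],
    [0,0,0],
    [0,0,0],
    [0,0,0],
    [0,0,0]
  ],
  "grip": [0.02,0.03,0.035,0.035,0.035,0.035,0.035,0.05,0.06,0.06,0.06,0.06]
}}

```text
t: 8.25
position: [0.4875, -0.0513, 0.1586]
ee_rot: [0.769, 0.64, 0.0, 0.0]
ft_force: [0.4, 1.1, 0.4]
finger_gap: 0.0598
```

Run:
```python
from h import *
import pickle
o=ctrl.get_obs();print(o["t"],o["position"],o["ft_force"],o["finger_gap"])
c=ctrl.get_calibration("wrist");w=ctrl.read_camera("wrist");cv2.imwrite("pics/w7.png",w)
pickle.dump(c,open("w7.pkl","wb"))
w=np.clip(w.astype(float)*1.6,0,255).astype('uint8')
cv2.imwrite("pics/w7z.png",cv2.resize(w[60:320,150:400],None,fx=2.3,fy=2.3,interpolation=cv2.INTER_CUBIC))
```

```text
8.25 [ 0.4875139  -0.0513007   0.15857208] [0.42703051 1.0717189  0.38433822] 0.05976586900628611
```

View pics/w7z.png

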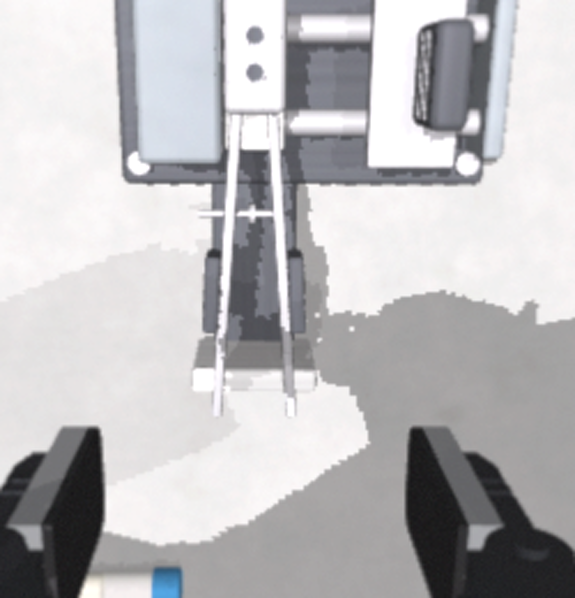

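Run:
```python
from h import *
import pickle
c=pickle.load(open("w7.pkl","rb"))
z=lambda p:np.array(p,float)/2.3+[150-.28,60-.28]
P=onz(c,z([(205,253),(203,332),(302,253),(305,332)]),.058)
T=onz(c,z([(218,415),(291,415)]),.055)
H=onz(c,z([(225,110),(285,110)]),.059)
for q in(P,T,H):print(q.round(4),q.mean(0).round(4))
# heights check of fingertips: wrist rows
o=ctrl.get_obs();M=R.from_quat(o["ee_rot"]).as_matrix();p=o["position"]
for back in(.035,.04,.045):
    print(back,((proj(c,[p+M@np.array([.011,y,-back]) for y in(-.03,.03)])-[150,60])*2.3).round(0).tolist())
tgt=P.mean(0);print(toolrel(tgt).round(4))
a=T.mean(0)-P.mean(0);print(np.degrees(np.arctan2(a[1],a[0])))
a=T.mean(0)-H.mean(0);print(np.degrees(np.arctan2(a[1],a[0])))
a=T[1]-T[0];print(np.degrees(np.arctan2(a[1],a[0])))
```

```text
[[ 0.472  -0.0353  0.058 ]
 [ 0.4651 -0.0651  0.058 ]
 [ 0.507  -0.0418  0.058 ]
 [ 0.5031 -0.0721  0.058 ]] [ 0.4868 -0.0536  0.058 ]
[[ 0.4636 -0.101   0.055 ]
 [ 0.492  -0.1063  0.055 ]] [ 0.4778 -0.1036  0.055 ]
[[0.4891 0.0131 0.059 ]
 [0.5095 0.0094 0.059 ]] [0.4993 0.0113 0.059 ]
0.035 [[106.0, 406.0], [407.0, 405.0]]
0.04 [[101.0, 417.0], [412.0, 416.0]]
0.045 [[96.0, 428.0], [417.0, 427.0]]
[-0.0033 -0.0008  0.1005]
-100.19580156654395
-100.59422950972592
-10.531471760755512
```

The tweezers are undisturbed and the pads' middle is at (0.487,−0.054). Descending around the pads with the opening at 55 mm.

{"name": "jog_arm", "arguments": {
  "travel": [
    [-0.0033,-0.001,0.02],
    [-0.0033,-0.001,0.05],
    [-0.0033,-0.001,0.08],
    [-0.0033,-0.001,0.1],
    [-0.0033,-0.001,0.115],
    [-0.0033,-0.001,0.125],
    [-0.0033,-0.001,0.135],
    [-0.0033,-0.001,0.14],
    [-0.0033,-0.001,0.14],
    [-0.0033,-0.001,0.14]
  ],
  "turn": [
    [0,0,0],
    [0,0,0],
    [0,0,0],
    [0,0,0],
    [0,0,0],
    [0,0,0],
    [0,0,0],
    [0,0,0],
    [0,0,0],
    [0,0,0]
  ],
  "grip": [0.055,0.055,0.055,0.055,0.055,0.055,0.055,0.055,0.055,0.055]
}}

```text
t: 9.3
position: [0.4863, -0.0539, 0.0187]
ee_rot: [0.768, 0.64, 0.0, 0.0]
ft_force: [-0.2, -0.5, -0.2]
finger_gap: 0.0555
```

```bash
python3 look.py a8
```

```text
9.3 [ 0.48632878 -0.05387957  0.01865505] [-0.24783719 -0.4565025  -0.1795866 ] 0.0555324611739068
```

View pics/a8.png

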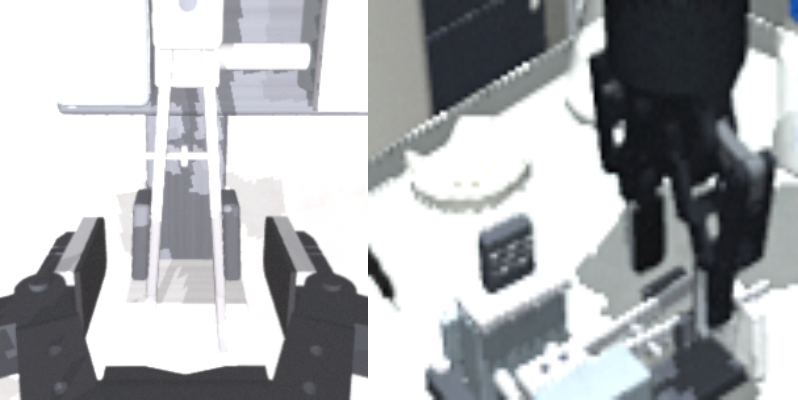

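The fingers stand symmetrically around the pads. Going down another 24 mm.

{"name": "jog_arm", "arguments": {
  "travel": [
    [0,0,0.006],
    [0,0,0.012],
    [0,0,0.018],
    [0,0,0.024],
    [0,0,0.024],
    [0,0,0.024]
  ],
  "turn": [
    [0,0,0],
    [0,0,0],
    [0,0,0],
    [0,0,0],
    [0,0,0],
    [0,0,0]
  ],
  "grip": [0.055,0.055,0.055,0.055,0.052,0.052]
}}

```text
t: 10.0
position: [0.4858, -0.0539, -0.006]
ee_rot: [0.768, 0.64, -0.0, -0.0]
ft_force: [-0.3, 0.8, 0.1]
finger_gap: 0.0526
```

```bash
python3 look.py a9
```

```text
10.0 [ 0.48577429 -0.05387219 -0.00598511] [-0.28404656  0.82071503  0.10197726] 0.052612420710964
```

View pics/a9.png

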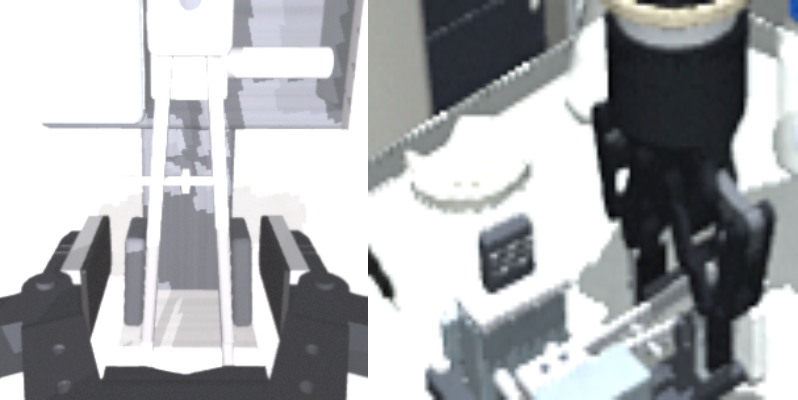

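{"name": "jog_arm", "arguments": {
  "travel": [
    [0,0,0],
    [0,0,0],
    [0,0,0],
    [0,0,0],
    [0,0,0],
    [0,0,0],
    [0,0,0]
  ],
  "turn": [
    [0,0,0],
    [0,0,0],
    [0,0,0],
    [0,0,0],
    [0,0,0],
    [0,0,0],
    [0,0,0]
  ],
  "grip": [0.048,0.044,0.041,0.038,0.036,0.035,0.035]
}}

```text
t: 10.8
position: [0.4863, -0.0541, -0.0052]
ee_rot: [0.768, 0.64, 0.0, 0.0]
ft_force: [-1.3, -0.9, 8.5]
finger_gap: 0.0352
```

```bash
cat > look2.py <<'E'
import sys
from h import *
n=sys.argv[1]
o=ctrl.get_obs();print(o["t"],o["position"],o["ft_force"],o["ft_torque"],o["finger_gap"])
w=ctrl.read_camera("wrist");cv2.imwrite(f"pics/{n}raw.png",w);w=np.clip(w[100:384,180:340].astype(float)*1.3,0,255).astype('uint8')
s=ctrl.read_camera("scene")[100:260,150:320]
cv2.imwrite(f"pics/{n}.png",np.hstack([cv2.resize(w,(338,600),interpolation=cv2.INTER_CUBIC),cv2.resize(s,(460,600))]))
E
python3 look2.py b1
```

```text
10.8 [ 0.48626312 -0.05413132 -0.0052429 ] [-1.32484015 -0.90214084  8.48715199] [-0.18034198  0.23144063  0.06626826] 0.03523148420591299
```

View pics/b1.png

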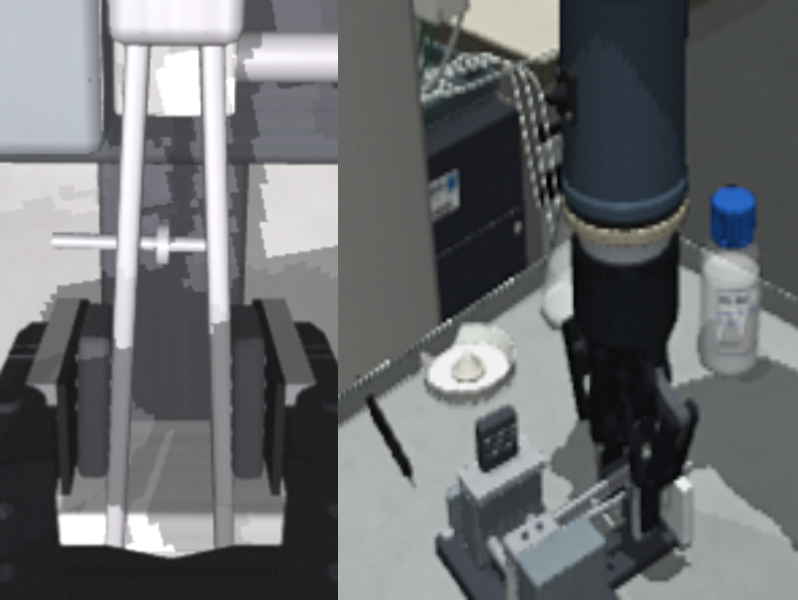

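The fingers are on the pads. Tightening slightly (expected tip gap about 18 mm) and lifting gently first.

{"name": "jog_arm", "arguments": {
  "travel": [
    [0,0,0],
    [0,0,0],
    [0,0,-0.002],
    [0,0,-0.004],
    [0,0,-0.008],
    [0,0,-0.012],
    [0,0,-0.016],
    [0,0,-0.02],
    [0,0,-0.02],
    [0,0,-0.02]
  ],
  "turn": [
    [0,0,0],
    [0,0,0],
    [0,0,0],
    [0,0,0],
    [0,0,0],
    [0,0,0],
    [0,0,0],
    [0,0,0],
    [0,0,0],
    [0,0,0]
  ],
  "grip": [0.034,0.033,0.033,0.033,0.033,0.033,0.033,0.033,0.033,0.033]
}}

```text
t: 11.9
position: [0.486, -0.054, 0.0144]
ee_rot: [0.768, 0.64, 0.0, 0.0]
ft_force: [-0.4, -0.4, -0.3]
finger_gap: 0.033
```

```bash
python3 look2.py b2
```

```text
11.9 [ 0.48604868 -0.05400118  0.0144265 ] [-0.43951883 -0.42192267 -0.29302513] [-0.06131407 -0.03451099 -0.03597198] 0.03295925100801529
```

View pics/b2.png

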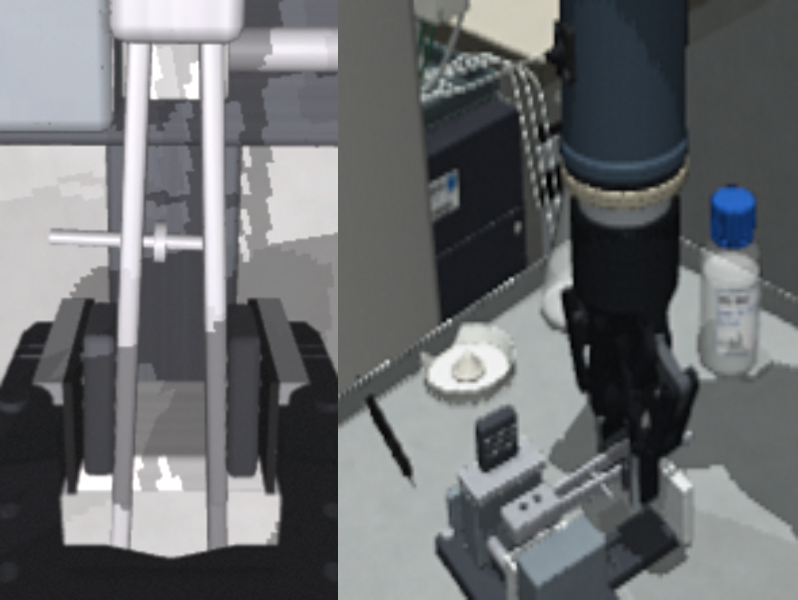

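The tweezers came up level and held firm in the grip. Lifting 100 mm more.

{"name": "jog_arm", "arguments": {
  "travel": [
    [0,0,-0.008],
    [0,0,-0.02],
    [0,0,-0.035],
    [0,0,-0.05],
    [0,0,-0.065],
    [0,0,-0.08],
    [0,0,-0.092],
    [0,0,-0.1],
    [0,0,-0.1],
    [0,0,-0.1],
    [0,0,-0.1],
    [0,0,-0.1]
  ],
  "turn": [
    [0,0,0],
    [0,0,0],
    [0,0,0],
    [0,0,0],
    [0,0,0],
    [0,0,0],
    [0,0,0],
    [0,0,0],
    [0,0,0],
    [0,0,0],
    [0,0,0],
    [0,0,0]
  ],
  "grip": [0.033,0.033,0.033,0.033,0.033,0.033,0.033,0.033,0.032,0.031,0.0305,0.0305]
}}

```text
t: 13.2
position: [0.4856, -0.0539, 0.1137]
ee_rot: [0.768, 0.64, -0.0, -0.0]
ft_force: [-0.5, 0.2, -1.4]
finger_gap: 0.0304
```

```bash
python3 look2.py b3
python3 - <<'E'
import cv2
w=cv2.imread("pics/b3raw.png")
cv2.imwrite("pics/b3z.png",cv2.resize(w[190:235,195:325],None,fx=6,fy=6,interpolation=cv2.INTER_CUBIC))
E
```

```text
13.2 [ 0.48558576 -0.05391209  0.11371368] [-0.4632076   0.22832148 -1.43689381] [0.0391146  0.03327551 0.02284726] 0.030397993821689985
```

View pics/b3.png

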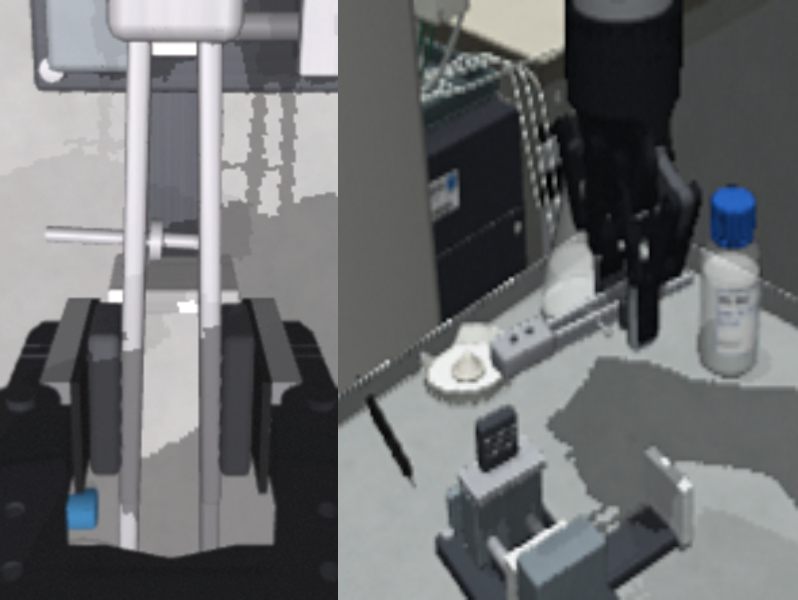

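View pics/b3z.png

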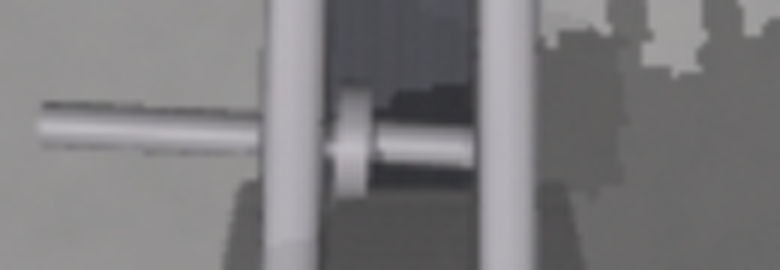

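The ring is almost at the right leg. I'll measure the tip gap from the leg edges.

```bash
cat > gap.py <<'E'
import sys
from h import *
def meas(raw,zt,rows=(130,150,170,185,225,235)):
    # edges by gradient of grey in each row, ask for the inner edges of two legs ; uses current wrist cal
    c=ctrl.get_calibration("wrist")
    g=cv2.GaussianBlur(cv2.cvtColor(cv2.imread(raw),cv2.COLOR_BGR2GRAY),(1,5),0).astype(float)
    o=ctrl.get_obs();M=R.from_quat(o["ee_rot"])
    pts=[]
    for v in rows:
        r=g[v];d=np.diff(r)
        m=lambda a,b,s:a+np.argmax(s*d[a:b])+.5+0.0
        li=m(238,256,-1)  # left leg inner edge: bright->dark
        ri=m(266,285,1)
        lo=m(228,int(li)-4,1);ro=m(int(ri)+4,298,-1)
        q=onz(c,[(lo,v),(li,v),(ri,v),(ro,v)],zt);t=M.inv().apply(q-o["position"])
        print(v,lo,li,ri,ro,"x",(-t[1,0]).round(4),"y",(t[:,1]*1000).round(1),"gap",((t[2,1]-t[1,1])*1000).round(1))
meas(sys.argv[1],float(sys.argv[2]))
E
python3 gap.py pics/b3raw.png 0.174
```

```text
130 240.5 250.5 273.5 284.5 x -0.0626 y [-6.8 -3.4  4.5  8.2] gap 7.9
150 240.5 249.5 274.5 282.5 x -0.0557 y [-7.  -3.8  4.9  7.7] gap 8.7
170 239.5 249.5 274.5 282.5 x -0.0486 y [-7.5 -3.9  5.   7.8] gap 8.9
185 239.5 248.5 274.5 296.5 x -0.0431 y [-7.6 -4.3  5.  12.9] gap 9.4
225 238.5 247.5 274.5 283.5 x -0.0276 y [-8.2 -4.9  5.2  8.6] gap 10.1
235 238.5 247.5 274.5 283.5 x -0.0236 y [-8.3 -4.9  5.3  8.7] gap 10.2
```

The fit extrapolates to about 13.7 mm at the tips, matching the 13.3 mm implied by the opening. Closing 0.8 mm more.

{"name": "jog_arm", "arguments": {
  "travel": [
    [0,0,-0.005],
    [0,0,-0.005],
    [0,0,-0.005],
    [0,0,-0.005],
    [0,0,-0.005]
  ],
  "turn": [
    [0,0,0],
    [0,0,0],
    [0,0,0],
    [0,0,0],
    [0,0,0]
  ],
  "grip": [0.03,0.0296,0.0296,0.0296,0.0296]
}}

```text
t: 13.8
position: [0.4859, -0.054, 0.1193]
ee_rot: [0.768, 0.64, -0.0, -0.0]
ft_force: [0.4, -0.6, -1.1]
finger_gap: 0.03
```

```bash
python3 look2.py b4; python3 gap.py pics/b4raw.png 0.178
python3 - <<'E'
import cv2
from h import *
w=cv2.imread("pics/b4raw.png")
a=cv2.resize(w[190:235,195:325],None,fx=6,fy=6,interpolation=cv2.INTER_CUBIC)
t=ctrl.read_camera("top")[170:255,175:275]; cv2.imwrite("pics/b4t.png",cv2.resize(t,None,fx=6,fy=6,interpolation=cv2.INTER_CUBIC))
cv2.imwrite("pics/b4z.png",a)
print(ctrl.get_obs()["t"],ctrl.get_obs()["finger_gap"])
E
```

```text
13.8 [ 0.4859371  -0.05398146  0.11926427] [ 0.4047505  -0.62446294 -1.12831239] [-0.0097047  -0.05739191 -0.04559039] 0.030036561965506595
130 240.5 250.5 273.5 283.5 x -0.0625 y [-6.9 -3.5  4.5  8. ] gap 8.0
150 240.5 250.5 273.5 283.5 x -0.0555 y [-7.  -3.5  4.6  8.1] gap 8.1
170 240.5 249.5 273.5 297.5 x -0.0483 y [-7.2 -3.9  4.7 13.3] gap 8.6
185 239.5 249.5 273.5 282.5 x -0.0427 y [-7.6 -4.   4.7  8. ] gap 8.7
225 239.5 248.5 273.5 283.5 x -0.0271 y [-7.9 -4.5  4.9  8.7] gap 9.4
235 231.5 247.5 273.5 282.5 x -0.023 y [-11.1  -5.    5.    8.4] gap 9.9
13.95 0.029605772198281186
```

View pics/b4.png

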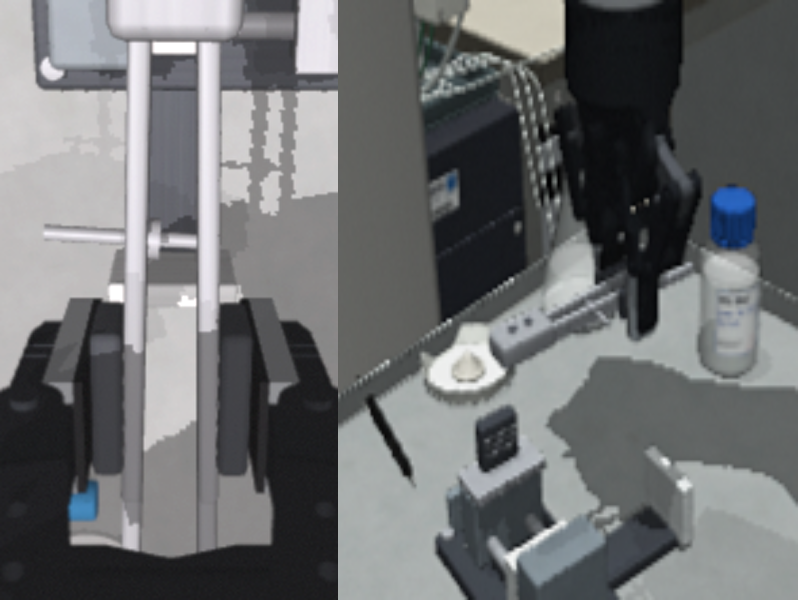

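View pics/b4z.png

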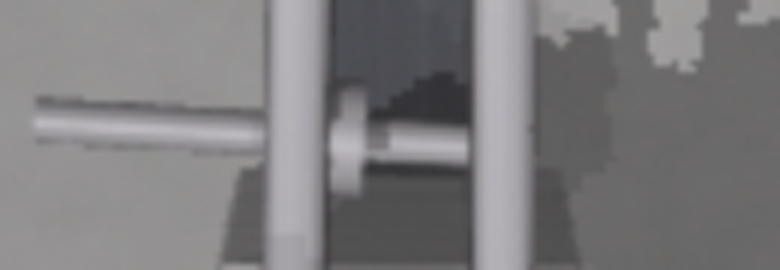

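View pics/b4t.png

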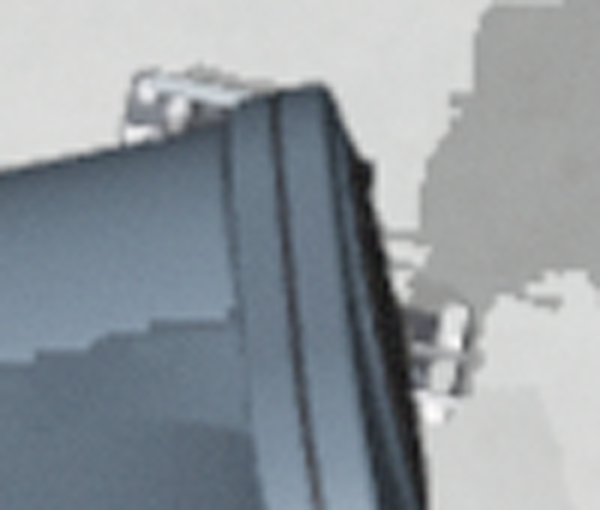

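The ring is all but touching the right leg, so the gap is about 12–12.5 mm. One small final trim and a settle.

{"name": "jog_arm", "arguments": {
  "travel": [
    [0,0,0],
    [0,0,0],
    [0,0,0],
    [0,0,0],
    [0,0,0],
    [0,0,0],
    [0,0,0],
    [0,0,0]
  ],
  "turn": [
    [0,0,0],
    [0,0,0],
    [0,0,0],
    [0,0,0],
    [0,0,0],
    [0,0,0],
    [0,0,0],
    [0,0,0]
  ],
  "grip": [0.0294,0.0294,0.0294,0.0294,0.0294,0.0294,0.0294,0.0294]
}}

```text
t: 14.75
position: [0.486, -0.054, 0.1193]
ee_rot: [0.768, 0.64, 0.0, 0.0]
ft_force: [0.1, -0.7, -0.7]
finger_gap: 0.0296
```

```bash
python3 look2.py b5; python3 gap.py pics/b5raw.png 0.178
python3 - <<'E'
import cv2
w=cv2.imread("pics/b5raw.png")
cv2.imwrite("pics/b5z.png",cv2.resize(w[190:235,195:325],None,fx=6,fy=6,interpolation=cv2.INTER_CUBIC))
E
```

```text
14.75 [ 0.4860045  -0.05396906  0.11931866] [ 0.08851181 -0.67067781 -0.68579818] [-0.02661285  0.00532999  0.0681654 ] 0.029572750377220864
130 240.5 250.5 273.5 283.5 x -0.0624 y [-6.9 -3.5  4.5  8. ] gap 8.0
150 240.5 250.5 273.5 283.5 x -0.0555 y [-7.1 -3.5  4.6  8.1] gap 8.1
170 240.5 249.5 273.5 297.5 x -0.0483 y [-7.2 -4.   4.7 13.3] gap 8.6
185 239.5 249.5 273.5 297.5 x -0.0427 y [-7.7 -4.   4.7 13.5] gap 8.7
225 239.5 248.5 273.5 282.5 x -0.027 y [-7.9 -4.5  4.9  8.3] gap 9.4
235 231.5 238.5 273.5 282.5 x -0.023 y [-11.1  -8.4   4.9   8.4] gap 13.3
```

View pics/b5z.png

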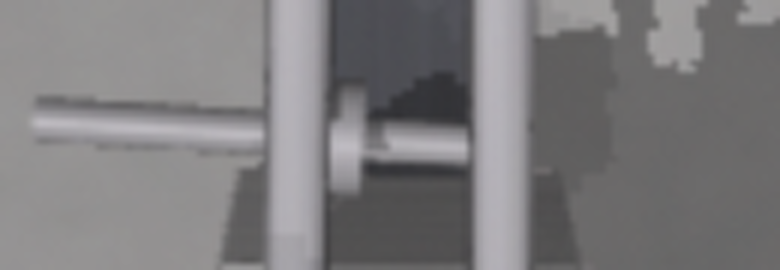

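View pics/b5.png

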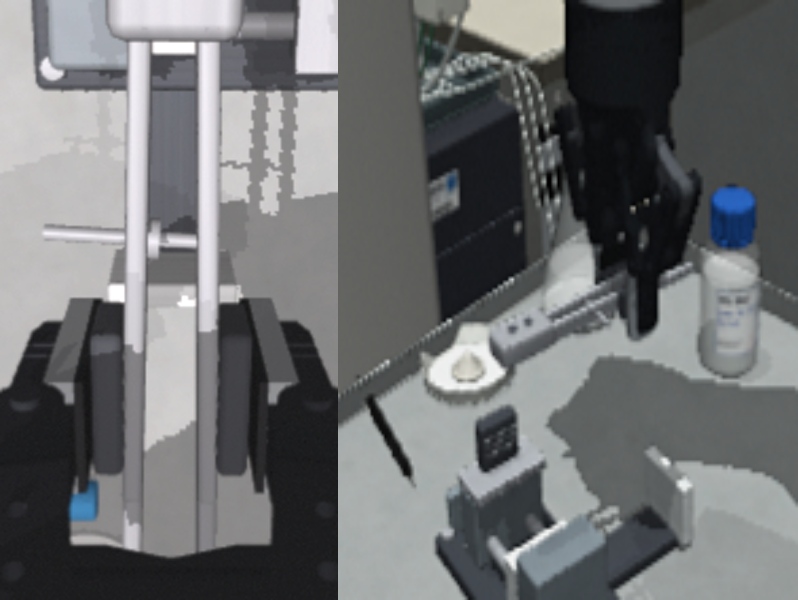

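The ring touches the leg, nothing has moved in the grip, and the tweezers are level at about 0.168 m. Handing in.

Run:
```python
from plant import ctrl
print(ctrl.close_job())
o=ctrl.get_obs();print(o["t"],o["finger_gap"],o["position"])
```

```text
the job is handed in; nothing more can be done
None
the job is handed in; nothing more can be done
```

I slid the vise jaw open by its tab, lifted the tweezers by their thumb pads, squeezed them to the 12 mm mark, and handed in at about 15 s. No verdict is reported, so what follows rests on my own checks.

- **Jaw:** it opened about 33 mm, with the tweezers still lying in the vise.
- **Lift:** the tweezers went up about 124 mm, to roughly 0.168 m, and looked level. They did not slip in the last two pictures before hand-in.
- **Tip gap:** the finger opening read 29.6 mm, against 29.6 mm across the pads at the mark. The mark ring appears to just touch the right leg. Extrapolating the leg edges gave about 12.5–13 mm at the tips, slightly wider but within the ±3 mm.
- **Tips not seen:** they were hidden behind the gripper at the end, so the gap is inferred rather than measured directly.
- **Bystanders:** I never touched the flask, bottle or beaker, and the flask and bottle look unmoved in the last scene picture. I did not check the beaker in the final pictures.

**Disagreement with the description:** both the scene and wrist cameras showed the fingertips about 38–40 mm behind the reported TCP, much more than described. My first descent stopped short above the tab because of this, so I set the later grasp heights from the pictures.

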